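Tap a bearing cup square into a pump housing

TASK

The steel bearing cup in the blue pump housing is started crooked: with shut fingertips, drive it home by pushing down on its two yellow lugs in turn, each lug pushed clearly lower than the other before you change sides: first the lug that stands higher, only part of the way, then the other, and so on until both lugs sit fully down on the housing's rim. Never let the cup tip more than 10 degrees on the way, and leave the cup in the green housing as it is.

Things in the scene. Friction and masses are not known exactly. Their poses are not given: they have to be found in the camera images.
- housing_blue: Blue pump bearing housing, fixed: round pot 124 mm across, 70 mm high, bore 94 mm, foot flange 160 mm. Origin: centre of the underside, z up; rim at z = 70 mm. Two steel studs (10 mm thick, 45 mm above the rim) stand 54.5 mm either side of the axis along its x; a small grease boss is on -x. The cup's lugs lie on its +y and -y sides.
- blue_high_lug (a point): Centre of the top of the yellow lug (30 mm wide, 32 mm radially, 10 mm thick) on the higher, +y side of the blue housing's cup; 23 to 28 mm above its seat at the start; seated, its top is 80 mm above the housing's underside. About 8 N sinks this side alone, turning about the other lug; it stays as left, stops hard when seated. z: the cup's axis.
- blue_low_lug (a point): Same for the lug across from it, on the lower, -y side of the blue housing's cup, 80 mm from the first; 16 to 19.5 mm above its seat at the start; same seated height (80 mm above the housing's underside), force and behaviour. 1 mm of height difference between the lugs tips the cup 0.7 degrees.
- green_cup_centre (a point): Centre of the top of the steel bearing cup (89 mm across, open in the middle) in the GREEN housing, a bystander of the same shape and size as the blue one, with yellow lugs too: to be left as it is.
Mind the look-alikes: they are no part of the job. There is more than one size of the housing_blue; the job needs the smaller.

How it is judged:
On the way, in this order (a step that is already met when the one before it is completed fails the run):
1. the lug that stood higher is pushed down until it is clearly (2 mm or more) lower than the other (y of housing_blue in the frame of blue_high_lug above -0.038 m), for 0.1 s.
2. then the other lug is pushed down until it is clearly (2.5 mm or more) lower than the first (y of housing_blue in the frame of blue_high_lug below -0.041 m), for 0.1 s.
At the end, for the whole second after the job is handed in: both yellow lugs of the blue housing's cup are within 4.5 mm of their seated height (tops less than 84.5 mm above the housing's underside) (z of each of blue_high_lug, blue_low_lug in the frame of housing_blue below 0.0845 m); the robot touches nothing.
It fails at once if the blue housing's cup tips more than 11.5 degrees (angle between blue_high_lug's own z axis and vertical above 0.2 rad).
It fails at once if the green housing's cup is moved by more than 3 mm (distance of green_cup_centre from where it was at the start of the episode above 0.003 m).
It also fails if it takes over 38 s, if anything falls off the work surface, if the arm or the gripper's body presses on something with over 40 N, if the wrist force passes 120 N, or if a joint passes its speed limit or range.

ROBOT

A 6-joint arm with a two-finger parallel gripper is mounted at the origin on the work surface. World frame = base frame: x ahead of the robot, y to its left, z up, the work surface at z = 0. Lengths are in m, angles in rad, forces in N, time in s.
With the tool pointing down it reaches from about 0.4 to 0.825 m from the base axis. Payload 7 kg.
Tool frame: the origin (TCP) lies on the centre line of the jaws, within the pads' length; the fingertips stand 22 mm ahead of it and the grasp point (between the pads) lies 3 mm ahead of it (arm.tcp_to_tips is the distance from the TCP to the fingertips, in m); z points along the fingers, y is the line along which they close (so a half turn about z gives the same grasp; the last joint's range is limited). The gripper opens to 88 mm and grips with 3 to 60 N. Pads are 19 mm wide; open, the fingers measure 130 mm over their backs; the gripper's body (78 mm by 193 mm) begins 47 mm behind the grasp point.
Start: joints at [1.535, 0.359, 0.012, 0, -1.224, -0.288], TCP at [0.215, 0.64, 0.249] pointing down, gripper open.
Joint ranges: [-3.07, 3.07], [-1.43, 2.12], [-1.02, 1.25], [-3.03, 1.67], [-3.05, -0], [-3.03, 3.03]. Speed limits (rad/s): [2.39, 2.39, 3.01, 3.14, 3.14, 3.14].

INTERFACE

Orientations are given as [roll, pitch, yaw] about the fixed x, y, z axes, in that order (R = Rz(yaw) Ry(pitch) Rx(roll)).
In Python, from station import arm gives the robot as it stands.
- The arm moves only by the tool jog_arm, never from a script. Its argument "targets" is a list of rows, each an object of numbers: "dx", "dy", "dz": the shift along the tool's x, y, z in mm; "rx", "ry", "rz": the turn, a rotation vector about the tool's x, y, z in rad; "gripper": the closure, from 0 (fully open) to 1 (shut). In form: [{"dx": .., "dy": .., "dz": .., "rx": .., "ry": .., "rz": .., "gripper": ..}, ...]. A call has exactly 8 rows; each row is the pose to reach, as a shift and turn from the pose commanded when the call began, along the tool's axes at that moment; what a row does not reach only later rows make up. A row lasts 1/12 s, in which the tool goes at most 41.7 mm and 7.16 degrees, less where a joint would pass 70% of its speed; a pose out of reach is approached as far as the arm can. A call with a gripper value outside its range is refused whole. The fingers move at their own pace and stop on an object; "force" is the grip in N (left out, the last holds). Time passes only in rows, so rows that repeat a pose let the fingers close, or fill a call up. It gives the time, the measured TCP pose, the force, the opening and the grip force at its end, in the units of the state.
- arm.get_state(): the state, without advancing time (a new reading comes with each control period).
- arm.grab_frame(name): name is "scene" or "top"; returns a dict with "frame" (384x512x3 uint8, red, green, blue), "z_map" (384x512 float32, m along the optical axis (not along the pixel's ray), 0 where there is no reading), "fx", "fy", "cx", "cy" (pixels), "view" (4x4, takes a point from world to camera coordinates). Camera axes: x right, y down, z forward; pixel columns grow to the right and rows downward; lengths in m; the calibration is good to about 2 mm. A picture is of the moment at which its call begins.
- arm.job_done(): hands the job in; it is judged then, once.
The state is a dict: "t": time; "q": joint angles; "qd": joint speeds; "joint_efforts": joint torques, N m; "eef_pos": TCP position; "ee_rot": TCP orientation; "force": force on the tool from outside, world axes, zero at the start; "moment": the same for the moment, N m; "width": finger opening in m; "gripper_force": force on a finger pad.
Only numpy, scipy, OpenCV 4.12 (cv2) and the standard library are available. Lean on these libraries where they do the work, as an engineer would, in place of code of your own. Each camera call takes 0.05 s, during which the arm holds its last target. There are 200 camera calls.

## Working session

There is one attempt and no reset: what is moved stays moved. The work goes in short steps, Python scripts to look and compute and a tool call to move; the robot and the scene stay as the last step left them, time stands still between calls to the robot, and variables do not carry over. Pictures are saved under pics/ and viewed, at most 10 in all, crops included, and the job is handed in when it is done.

Besides the shell and the picture viewer there is one more tool, called after "Request:" as name(argument=value, ...), one argument or row to a line, values as JSON. jog_arm: Moves the arm, as the interface text tells. Its arguments: {"type":"object","properties":{"targets":{"type":"array","items":{"type":"object","properties":{"dx":{"type":"number"},"dy":{"type":"number"},"dz":{"type":"number"},"rx":{"type":"number"},"ry":{"type":"number"},"rz":{"type":"number"},"gripper":{"type":"number"}}}},"force":{"type":"number"}},"required":["targets"]}

```bash
mkdir -p pics
python3 - <<'E'
from station import arm
import cv2,numpy as np
for n in("scene","top"):
    f=arm.grab_frame(n); cv2.imwrite(f"pics/{n}0.png",f["frame"][:,:,::-1]); np.savez(f"{n}0.npz",**f)
    print(n,f["fx"],f["cx"],f["cy"],np.round(f["view"],3).tolist())
s=arm.get_state();print(s)
E
```

```text
scene 361.61319517986465 260.21231081773647 185.4498165459468 [[0.686, 0.728, 0.006, -0.299], [0.621, -0.581, -0.525, -0.234], [-0.378, 0.364, -0.851, 1.125], [0.0, 0.0, 0.0, 1.0]]
top 451.1903035876884 261.1089238288218 195.68161959251717 [[0.011, -1.0, -0.027, -0.006], [-0.996, -0.008, -0.092, 0.421], [0.091, 0.028, -0.995, 1.163], [0.0, 0.0, 0.0, 1.0]]
{'t': 0.1, 'q': array([ 1.53510124e+00,  3.59325607e-01,  1.11692964e-02, -2.86356441e-04,
       -1.22409383e+00, -2.88105711e-01]), 'qd': array([ 0.000287  , -0.00150882,  0.0015922 ,  0.00014616,  0.0020978 ,
        0.00087798]), 'joint_efforts': array([-2.54117214e-03, -5.84165847e+01,  2.93752420e+01,  7.01553136e+00,
        1.01594735e-02, -5.89163483e-05]), 'eef_pos': array([0.21466458, 0.63954416, 0.24772185]), 'ee_rot': array([ 3.14012227e+00, -1.55002127e-04, -3.23898183e-01]), 'force': array([ 0.76837065, -0.69204189,  0.78520895]), 'moment': array([0.00638605, 0.00961781, 0.0005659 ]), 'gripper_force': 0.0, 'width': 0.08771884981443141}
```

View pics/scene0.png

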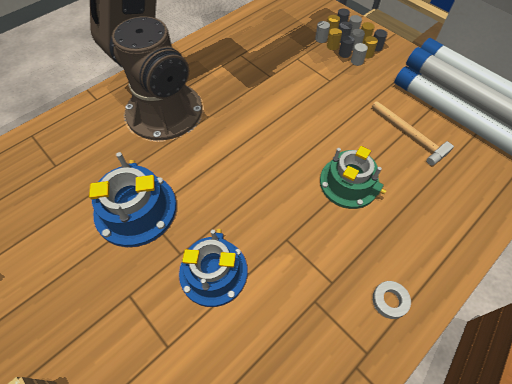

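View pics/top0.png

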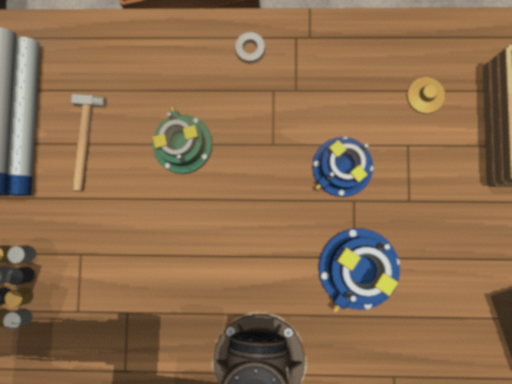

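In the scene view there are two blue housings, a large one at (133,205) and a small one at (213,268). In the top view they are at (359,270) and (343,166). The green one, at (182,142) in the top view, is the bystander. The job needs the smaller blue housing: scene (213,268), top (343,166). I'll measure it and confirm in a crop.

```bash
cat > h.py <<'E'
import cv2,numpy as np
def world(f):
    z=f["z_map"];v,u=np.indices(z.shape)
    P=np.stack([(u-f["cx"])/f["fx"]*z,(v-f["cy"])/f["fy"]*z,z],-1)
    V=np.array(f["view"]);return (P-V[:3,3])@V[:3,:3]
def yellow(f): # comps of yellow
    hsv=cv2.cvtColor(np.ascontiguousarray(f["frame"]),cv2.COLOR_RGB2HSV)
    return cv2.inRange(hsv,(26,170,120),(34,255,255))
def lugs(f,box):
    W=world(f);m=yellow(f);n,l,st,c=cv2.connectedComponentsWithStats(m)
    out=[]
    for i in range(1,n):
        u,v=c[i]
        if st[i,4]>60 and box[0]<u<box[1] and box[2]<v<box[3]:
            k=cv2.erode((l==i).astype(np.uint8),np.ones((3,3)))>0
            p=W[k&(f["z_map"]>0)]
            top=p[p[:,2]>np.percentile(p[:,2],60)-.006]
            out.append((c[i].round(1),st[i,4],np.median(p,0).round(4),top.mean(0).round(4)))
    return out
E
python3 - <<'E'
from h import *
for n,box in(("scene",(170,250,230,305)),("top",(310,376,135,197))):
    f=dict(np.load(n+"0.npz"));W=world(f)
    for o in lugs(f,box):print(n,*o)
    hsv=cv2.cvtColor(f["frame"],cv2.COLOR_RGB2HSV);b=cv2.inRange(hsv,(105,120,40),(125,255,255))
    nn,l,st,c=cv2.connectedComponentsWithStats(b)
    for i in range(1,nn):
        if st[i,4]>300:
            p=W[l==i];e=p[:,2];fl=p[(e<.03)];print(' blue',c[i].round(),st[i],np.ptp(fl,0).round(3),((fl.max(0)+fl.min(0))/2).round(4),np.percentile(e,[2,50,98]).round(3))
    x0,x1,y0,y1=box;
    im=f["frame"][y0:y1,x0:x1,::-1];im=cv2.resize(im,(390,370),interpolation=cv2.INTER_CUBIC)
    a=im if n=="scene" else np.hstack([a,im])
cv2.imwrite("pics/crop0.png",a)
E
```

```text
scene [190.3 255.7] 167 [ 0.4744 -0.2426  0.0982] [ 0.4745 -0.2424  0.0984]
scene [227.  258.7] 176 [ 0.535  -0.1909  0.104 ] [ 0.5353 -0.1904  0.1041]
 blue [416.  62.] [395  38  48  52 846] [0.314 0.932 0.453] [ 0.3099  1.0729 -0.1978] [0.02  0.095 0.116]
 blue [138. 217.] [  92  163   84   84 2946] [0.164 0.204 0.027] [ 0.2617 -0.2569  0.0166] [0.01  0.042 0.093]
 blue [216. 281.] [ 179  233   68   74 1875] [0.145 0.157 0.025] [ 0.5116 -0.2167  0.0174] [0.011 0.022 0.072]
 blue [210. 263.] [201 253  19  20 303] [0.045 0.053 0.007] [ 0.4857 -0.208   0.0132] [0.011 0.013 0.016]
 blue [338. 177.] [314 149  57  47 914] [0.122 0.147 0.022] [ 0.4862 -0.2146  0.0187] [0.009 0.046 0.073]
 blue [ 14. 184.] [  0 174  31  21 553] [0.01  0.002 0.005] [0.457  0.6101 0.0272] [0.033 0.058 0.1  ]
 blue [346. 267.] [ 320  229   68   80 1985] [0.201 0.173 0.018] [ 0.2362 -0.2424  0.0206] [0.014 0.058 0.094]
 blue [364. 271.] [351 257  26  27 472] [0.066 0.065 0.013] [ 0.2319 -0.2676  0.0189] [0.013 0.017 0.021]
```

View pics/crop0.png

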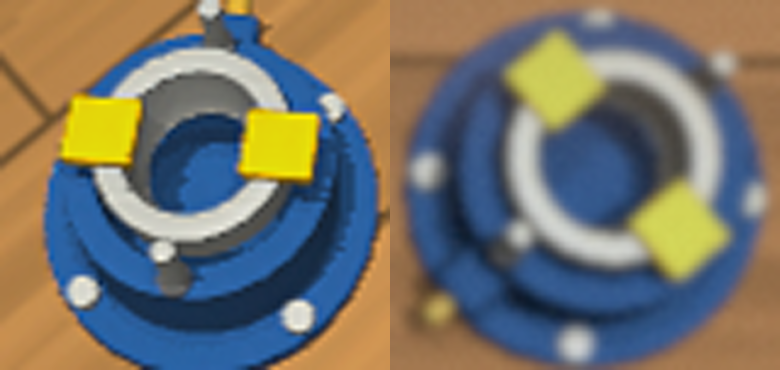

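The crop confirms the small blue housing. The high lug (+y, opposite side from low by boss convention) is B at world (0.535,-0.191,0.104), and the low lug is A at (0.474,-0.243,0.098). I'll travel there with the fingers shutting.

Request:
jog_arm(
  targets=[
    {"dx":20,"dy":24,"dz":0,"rz":0.08,"gripper":1},
    {"dx":45,"dy":54,"dz":5,"rz":0.17,"gripper":1},
    {"dx":70,"dy":85,"dz":10,"rz":0.26,"gripper":1},
    {"dx":95,"dy":115,"dz":10,"rz":0.35,"gripper":1},
    {"dx":120,"dy":145,"dz":10,"rz":0.44,"gripper":1},
    {"dx":145,"dy":175,"dz":10,"rz":0.53,"gripper":1},
    {"dx":170,"dy":205,"dz":10,"rz":0.62,"gripper":1},
    {"dx":190,"dy":230,"dz":10,"rz":0.7,"gripper":1},
  ],
  force=20,
)

```text
invalid input at $.targets[0]: expected keys dx, dy, dz, rx, ry, rz, gripper
```

```bash
cat > go.py <<'E'
# print tool-frame move (mm, rad) from the current pose to a world xyz with yaw -2.436
import sys,numpy as np
from station import arm
from scipy.spatial.transform import Rotation as R
s=arm.get_state();r=R.from_euler('xyz',s["ee_rot"])
p=np.array(sys.argv[1:4],float);g=R.from_euler('xyz',[np.pi,0,-2.436])
print(round(s["t"],2),s["eef_pos"].round(4),s["ee_rot"].round(3),"F",s["force"].round(1),s["width"].round(4),"q",s["q"].round(2))
print("d",(r.inv().apply(p-s["eef_pos"])*1e3).round(1),"rv",(r.inv()*g).as_rotvec().round(3))
E
python3 go.py 0.535 -0.191 0.2; python3 -c "
from station import arm;print(arm.tcp_to_tips)"
```

```text
0.022Traceback (most recent call last):
  File "go.py", line 7, in <module>
    print(round(s["t"],2),s["eef_pos"].round(4),s["ee_rot"].round(3),"F",s["force"].round(1),s["width"].round(4),"q",s["q"].round(2))
                                                                                             ^^^^^^^^^^^^^^^^
AttributeError: 'float' object has no attribute 'round'
```

Request:
jog_arm(
  targets=[
    {"dx":20,"dy":24,"dz":0,"rx":0,"ry":0,"rz":0.08,"gripper":1},
    {"dx":45,"dy":54,"dz":5,"rx":0,"ry":0,"rz":0.17,"gripper":1},
    {"dx":70,"dy":85,"dz":10,"rx":0,"ry":0,"rz":0.26,"gripper":1},
    {"dx":95,"dy":115,"dz":10,"rx":0,"ry":0,"rz":0.35,"gripper":1},
    {"dx":120,"dy":145,"dz":10,"rx":0,"ry":0,"rz":0.44,"gripper":1},
    {"dx":145,"dy":175,"dz":10,"rx":0,"ry":0,"rz":0.53,"gripper":1},
    {"dx":170,"dy":205,"dz":10,"rx":0,"ry":0,"rz":0.62,"gripper":1},
    {"dx":190,"dy":230,"dz":10,"rx":0,"ry":0,"rz":0.7,"gripper":1},
  ],
  force=20,
)

```text
t: 0.77
eef_pos: [0.322, 0.3587, 0.2383]
ee_rot: [3.141, -0.0, -1.029]
force: [-0.0, 0.4, 0.2]
width: 0.0396
gripper_force: 0.0
```

```bash
sed -i 's/s\["width"\].round(4)/round(s["width"],4)/' go.py; python3 go.py 0.535 -0.191 0.2
```

```text
0.77 [0.322  0.3587 0.2383] [ 3.141 -0.    -1.029] F [-0.   0.4  0.2] 0.0396 q [ 1.25  0.04 -0.41 -0.   -1.11 -0.71]
d [580.8 101.1  38.5] rv [ 0.000e+00 -1.000e-03  1.407e+00]
```

Request:
jog_arm(
  targets=[
    {"dx":37,"dy":6,"dz":0,"rx":0,"ry":0,"rz":0.09,"gripper":1},
    {"dx":74,"dy":12,"dz":0,"rx":0,"ry":0,"rz":0.18,"gripper":1},
    {"dx":111,"dy":19,"dz":0,"rx":0,"ry":0,"rz":0.27,"gripper":1},
    {"dx":148,"dy":25,"dz":0,"rx":0,"ry":0,"rz":0.36,"gripper":1},
    {"dx":185,"dy":32,"dz":0,"rx":0,"ry":0,"rz":0.45,"gripper":1},
    {"dx":222,"dy":38,"dz":0,"rx":0,"ry":0,"rz":0.54,"gripper":1},
    {"dx":259,"dy":45,"dz":0,"rx":0,"ry":0,"rz":0.63,"gripper":1},
    {"dx":290,"dy":50,"dz":0,"rx":0,"ry":0,"rz":0.72,"gripper":1},
  ],
)

```text
t: 1.43
eef_pos: [0.4298, 0.0854, 0.2386]
ee_rot: [3.142, 0.0, -1.748]
force: [1.8, 0.4, -0.0]
width: -0.0001
gripper_force: 0.0
```

```bash
python3 go.py 0.535 -0.191 0.2
```

```text
1.43 [0.4298 0.0854 0.2386] [ 3.142  0.    -1.748] F [ 1.8  0.4 -0. ] -0.0001 q [ 0.65 -0.04 -0.49 -0.   -1.11 -0.83]
d [ 253.5 -152.4   38.6] rv [0.    0.    0.688]
```

Request:
jog_arm(
  targets=[
    {"dx":34,"dy":-20,"dz":0,"rx":0,"ry":0,"rz":0.1,"gripper":1},
    {"dx":68,"dy":-40,"dz":0,"rx":0,"ry":0,"rz":0.2,"gripper":1},
    {"dx":102,"dy":-61,"dz":0,"rx":0,"ry":0,"rz":0.3,"gripper":1},
    {"dx":136,"dy":-82,"dz":10,"rx":0,"ry":0,"rz":0.4,"gripper":1},
    {"dx":170,"dy":-102,"dz":30,"rx":0,"ry":0,"rz":0.5,"gripper":1},
    {"dx":204,"dy":-122,"dz":50,"rx":0,"ry":0,"rz":0.6,"gripper":1},
    {"dx":235,"dy":-141,"dz":60,"rx":0,"ry":0,"rz":0.688,"gripper":1},
    {"dx":252,"dy":-151,"dz":70,"rx":0,"ry":0,"rz":0.688,"gripper":1},
  ],
)

```text
t: 2.1
eef_pos: [0.5354, -0.1899, 0.1667]
ee_rot: [3.141, -0.002, -2.439]
force: [1.0, 0.2, -0.3]
width: 0.0005
gripper_force: 0.0
```

```bash
python3 go.py 0.535 -0.191 0.16
python3 - <<'E'
from h import *
from station import arm
ims=[]
for n in("scene","top"):
    f=arm.grab_frame(n);cx,cy=((213,250) if n=="scene" else (343,160))
    for o in lugs(f,(cx-45,cx+45,cy-45,cy+45)):print(n,*o)
    ims.append(cv2.resize(f["frame"][cy-60:cy+60,cx-60:cx+60,::-1],(390,390)))
cv2.imwrite("pics/c1.png",np.hstack(ims))
E
```

```text
2.1 [ 0.5354 -0.1899  0.1667] [ 3.141e+00 -2.000e-03 -2.439e+00] F [ 1.   0.2 -0.3] 0.0005 q [ 0.    0.25 -0.34  0.   -0.98 -0.87]
d [ 1.1 -0.6  6.7] rv [ 0.001 -0.002 -0.003]
scene [190.2 255.8] 164 [ 0.4739 -0.2426  0.0984] [ 0.4743 -0.2426  0.0982]
```

View pics/c1.png

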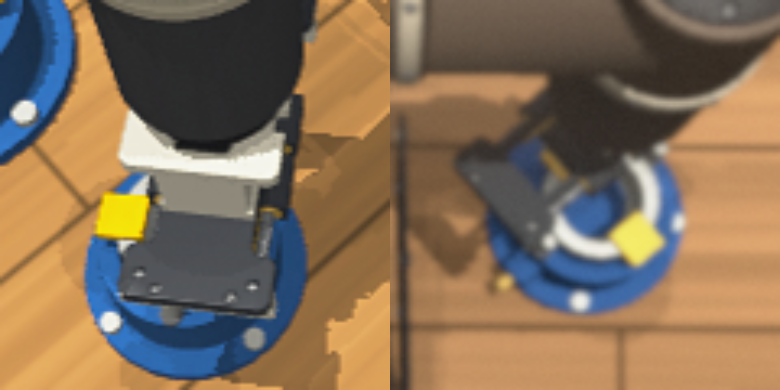

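The gripper sits over lug B, and lug A is in clear view at crop (123,215). Descending now.

Request:
jog_arm(
  targets=[
    {"dx":0,"dy":0,"dz":10,"rx":0,"ry":0,"rz":0,"gripper":1},
    {"dx":0,"dy":0,"dz":20,"rx":0,"ry":0,"rz":0,"gripper":1},
    {"dx":0,"dy":0,"dz":28,"rx":0,"ry":0,"rz":0,"gripper":1},
    {"dx":0,"dy":0,"dz":33,"rx":0,"ry":0,"rz":0,"gripper":1},
    {"dx":0,"dy":0,"dz":36,"rx":0,"ry":0,"rz":0,"gripper":1},
    {"dx":0,"dy":0,"dz":39,"rx":0,"ry":0,"rz":0,"gripper":1},
    {"dx":0,"dy":0,"dz":42,"rx":0,"ry":0,"rz":0,"gripper":1},
    {"dx":0,"dy":0,"dz":44,"rx":0,"ry":0,"rz":0,"gripper":1},
  ],
)

```text
t: 2.87
eef_pos: [0.5357, -0.1861, 0.125]
ee_rot: [-3.141, 0.001, -2.431]
force: [-1.1, 3.8, 5.1]
width: 0.0009
gripper_force: 2.7
```

Request:
jog_arm(
  targets=[
    {"dx":0,"dy":0,"dz":1,"rx":0,"ry":0,"rz":0,"gripper":1},
    {"dx":0,"dy":0,"dz":2,"rx":0,"ry":0,"rz":0,"gripper":1},
    {"dx":0,"dy":0,"dz":3,"rx":0,"ry":0,"rz":0,"gripper":1},
    {"dx":0,"dy":0,"dz":4,"rx":0,"ry":0,"rz":0,"gripper":1},
    {"dx":0,"dy":0,"dz":5,"rx":0,"ry":0,"rz":0,"gripper":1},
    {"dx":0,"dy":0,"dz":6,"rx":0,"ry":0,"rz":0,"gripper":1},
    {"dx":0,"dy":0,"dz":6,"rx":0,"ry":0,"rz":0,"gripper":1},
    {"dx":0,"dy":0,"dz":6,"rx":0,"ry":0,"rz":0,"gripper":1},
  ],
)

```text
t: 3.53
eef_pos: [0.536, -0.1861, 0.1193]
ee_rot: [-3.14, 0.002, -2.431]
force: [-0.3, 3.4, 4.5]
width: 0.0005
gripper_force: 2.5
```

```bash
python3 go.py 0.535 -0.191 0.16
python3 - <<'E'
from h import *
from station import arm
f=arm.grab_frame("scene");cx,cy=213,250
for o in lugs(f,(cx-45,cx+45,cy-45,cy+45)):print(*o)
a=cv2.resize(f["frame"][cy-50:cy+60,cx-60:cx+60,::-1],(600,550),interpolation=cv2.INTER_CUBIC)
cv2.imwrite("pics/c2.png",a)
E
```

```text
3.53 [ 0.536  -0.1861  0.1193] [-3.140e+00  2.000e-03 -2.431e+00] F [-0.3  3.4  4.5] 0.0005 q [ 0.01  0.3  -0.4  -0.   -0.87 -0.87]
d [  3.9  -3.1 -40.7] rv [-0.001  0.002  0.005]
[190.2 255.9] 168 [ 0.4743 -0.2426  0.0982] [ 0.4744 -0.2427  0.0982]
```

View pics/c2.png

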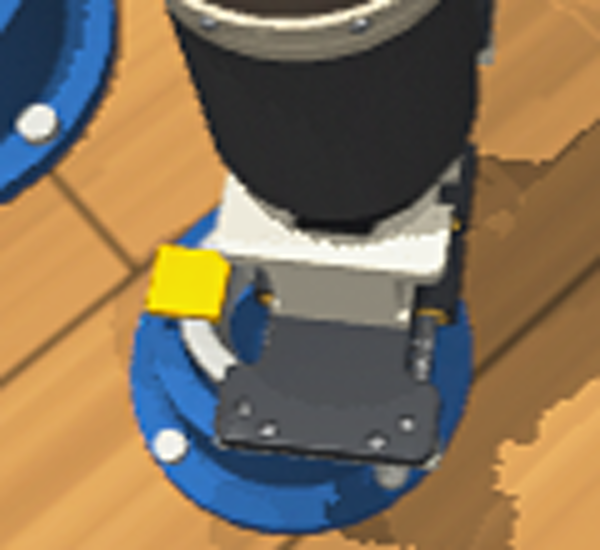

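Nothing is fouling and lug A hasn't moved. I'll keep pushing B down.

Request:
jog_arm(
  targets=[
    {"dx":0,"dy":0,"dz":1,"rx":0,"ry":0,"rz":0,"gripper":1},
    {"dx":0,"dy":0,"dz":2,"rx":0,"ry":0,"rz":0,"gripper":1},
    {"dx":0,"dy":0,"dz":3,"rx":0,"ry":0,"rz":0,"gripper":1},
    {"dx":0,"dy":0,"dz":4,"rx":0,"ry":0,"rz":0,"gripper":1},
    {"dx":0,"dy":0,"dz":5,"rx":0,"ry":0,"rz":0,"gripper":1},
    {"dx":0,"dy":0,"dz":6,"rx":0,"ry":0,"rz":0,"gripper":1},
    {"dx":0,"dy":0,"dz":6,"rx":0,"ry":0,"rz":0,"gripper":1},
    {"dx":0,"dy":0,"dz":6,"rx":0,"ry":0,"rz":0,"gripper":1},
  ],
)

```text
t: 4.25
eef_pos: [0.536, -0.1863, 0.1132]
ee_rot: [-3.14, 0.001, -2.431]
force: [1.6, 3.9, 4.7]
width: 0.0003
gripper_force: 2.6
```

Request:
jog_arm(
  targets=[
    {"dx":0,"dy":0,"dz":-10,"rx":0,"ry":0,"rz":0,"gripper":1},
    {"dx":0,"dy":0,"dz":-25,"rx":0,"ry":0,"rz":0,"gripper":1},
    {"dx":0,"dy":0,"dz":-45,"rx":0,"ry":0,"rz":0,"gripper":1},
    {"dx":20,"dy":0,"dz":-50,"rx":0,"ry":0,"rz":0,"gripper":1},
    {"dx":45,"dy":0,"dz":-50,"rx":0,"ry":0,"rz":0,"gripper":1},
    {"dx":70,"dy":0,"dz":-50,"rx":0,"ry":0,"rz":0,"gripper":1},
    {"dx":82,"dy":-2,"dz":-50,"rx":0,"ry":0,"rz":0,"gripper":1},
    {"dx":82,"dy":-2,"dz":-50,"rx":0,"ry":0,"rz":0,"gripper":1},
  ],
)

```text
t: 4.92
eef_pos: [0.4722, -0.2431, 0.163]
ee_rot: [3.141, -0.0, -2.434]
force: [0.8, 0.1, 1.1]
width: 0.0001
gripper_force: 0.0
```

```bash
python3 go.py 0.474 -0.243 0.13
python3 - <<'E'
from h import *
from station import arm
ims=[]
for n in("scene","top"):
    f=arm.grab_frame(n);cx,cy=((213,250) if n=="scene" else (343,160))
    for o in lugs(f,(cx-45,cx+45,cy-45,cy+45)):print(n,*o)
    ims.append(cv2.resize(f["frame"][cy-60:cy+60,cx-60:cx+60,::-1],(390,390)))
cv2.imwrite("pics/c3.png",np.hstack(ims))
E
```

```text
4.92 [ 0.4722 -0.2431  0.163 ] [ 3.141 -0.    -2.434] F [0.8 0.1 1.1] 0.0001 q [-0.11  0.2  -0.42  0.   -0.95 -0.76]
d [-1.5 -1.1 33. ] rv [ 0.    -0.     0.002]
scene [229.7 264.2] 63 [ 0.5445 -0.1907  0.0894] [ 0.5449 -0.1912  0.0896]
```

View pics/c3.png

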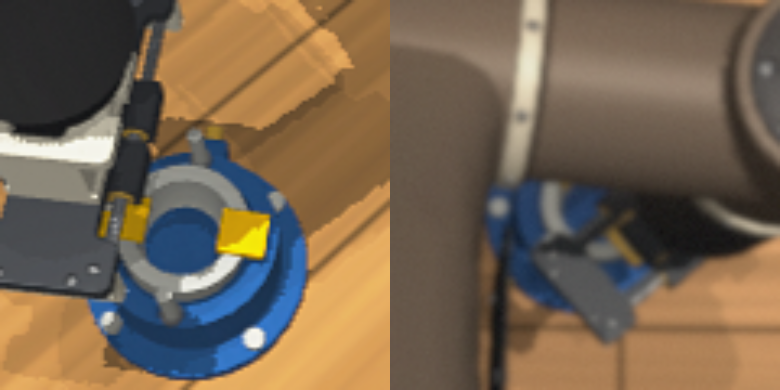

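Lug B now measures about 0.090 at its visible outer part, against 0.098 for A, so the tilt is reversed. Next I'll push A to about 0.085.

Request:
jog_arm(
  targets=[
    {"dx":0,"dy":-1,"dz":12,"rx":0,"ry":0,"rz":0,"gripper":1},
    {"dx":-1,"dy":-1,"dz":24,"rx":0,"ry":0,"rz":0,"gripper":1},
    {"dx":-1,"dy":-1,"dz":33,"rx":0,"ry":0,"rz":0,"gripper":1},
    {"dx":-1,"dy":-1,"dz":37,"rx":0,"ry":0,"rz":0,"gripper":1},
    {"dx":-1,"dy":-1,"dz":40,"rx":0,"ry":0,"rz":0,"gripper":1},
    {"dx":-1,"dy":-1,"dz":42,"rx":0,"ry":0,"rz":0,"gripper":1},
    {"dx":-1,"dy":-1,"dz":44,"rx":0,"ry":0,"rz":0,"gripper":1},
    {"dx":-1,"dy":-1,"dz":46,"rx":0,"ry":0,"rz":0,"gripper":1},
  ],
)

```text
t: 5.68
eef_pos: [0.4757, -0.2416, 0.1172]
ee_rot: [-3.141, -0.0, -2.431]
force: [-2.4, 1.0, 5.4]
width: 0.0004
gripper_force: 2.9
```

Request:
jog_arm(
  targets=[
    {"dx":0,"dy":0,"dz":2,"rx":0,"ry":0,"rz":0,"gripper":1},
    {"dx":0,"dy":0,"dz":4,"rx":0,"ry":0,"rz":0,"gripper":1},
    {"dx":0,"dy":0,"dz":6,"rx":0,"ry":0,"rz":0,"gripper":1},
    {"dx":0,"dy":0,"dz":7,"rx":0,"ry":0,"rz":0,"gripper":1},
    {"dx":0,"dy":0,"dz":8,"rx":0,"ry":0,"rz":0,"gripper":1},
    {"dx":0,"dy":0,"dz":9,"rx":0,"ry":0,"rz":0,"gripper":1},
    {"dx":0,"dy":0,"dz":10,"rx":0,"ry":0,"rz":0,"gripper":1},
    {"dx":0,"dy":0,"dz":10,"rx":0,"ry":0,"rz":0,"gripper":1},
  ],
)

```text
t: 6.35
eef_pos: [0.4758, -0.2415, 0.1074]
ee_rot: [-3.141, 0.0, -2.431]
force: [-2.5, 1.7, 6.0]
width: 0.0004
gripper_force: 2.7
```

Run:
```python
from h import *
from station import arm
f=arm.grab_frame("scene");cx,cy=213,250
for o in lugs(f,(cx-45,cx+45,cy-45,cy+45)):print(*o)
```

Request:
jog_arm(
  targets=[
    {"dx":0,"dy":0,"dz":1,"rx":0,"ry":0,"rz":0,"gripper":1},
    {"dx":0,"dy":0,"dz":1.5,"rx":0,"ry":0,"rz":0,"gripper":1},
    {"dx":0,"dy":0,"dz":1.5,"rx":0,"ry":0,"rz":0,"gripper":1},
    {"dx":0,"dy":0,"dz":1.5,"rx":0,"ry":0,"rz":0,"gripper":1},
    {"dx":0,"dy":0,"dz":-5,"rx":0,"ry":0,"rz":0,"gripper":1},
    {"dx":0,"dy":0,"dz":-20,"rx":0,"ry":0,"rz":0,"gripper":1},
    {"dx":0,"dy":0,"dz":-40,"rx":0,"ry":0,"rz":0,"gripper":1},
    {"dx":0,"dy":0,"dz":-50,"rx":0,"ry":0,"rz":0,"gripper":1},
  ],
)

```text
t: 7.07
eef_pos: [0.4769, -0.2419, 0.1592]
ee_rot: [-3.139, 0.001, -2.431]
force: [0.4, 0.6, 1.2]
width: 0.0004
gripper_force: 0.0
```

Request:
jog_arm(
  targets=[
    {"dx":-15,"dy":0,"dz":0,"rx":0,"ry":0,"rz":0,"gripper":1},
    {"dx":-35,"dy":0,"dz":0,"rx":0,"ry":0,"rz":0,"gripper":1},
    {"dx":-55,"dy":0,"dz":0,"rx":0,"ry":0,"rz":0,"gripper":1},
    {"dx":-72,"dy":0,"dz":0,"rx":0,"ry":0,"rz":0,"gripper":1},
    {"dx":-80,"dy":0,"dz":0,"rx":0,"ry":0,"rz":0,"gripper":1},
    {"dx":-80,"dy":0,"dz":0,"rx":0,"ry":0,"rz":0,"gripper":1},
    {"dx":-80,"dy":0,"dz":0,"rx":0,"ry":0,"rz":0,"gripper":1},
    {"dx":-80,"dy":0,"dz":0,"rx":0,"ry":0,"rz":0,"gripper":1},
  ],
)

```text
t: 7.73
eef_pos: [0.5359, -0.1895, 0.1562]
ee_rot: [3.141, -0.001, -2.432]
force: [-0.6, -0.7, -0.3]
width: 0.0007
gripper_force: 0.0
```

```bash
python3 go.py 0.536 -0.189 0.102
python3 - <<'E'
from h import *
from station import arm
f=arm.grab_frame("scene");cx,cy=213,250
for o in lugs(f,(cx-45,cx+45,cy-45,cy+45)):print(*o)
E
```

```text
7.73 [ 0.5359 -0.1895  0.1562] [ 3.141e+00 -1.000e-03 -2.432e+00] F [-0.6 -0.7 -0.3] 0.0007 q [ 0.    0.26 -0.35 -0.   -0.96 -0.87]
d [-0.5  0.3 54.2] rv [ 0.001 -0.001  0.004]
[191.6 258.4] 159 [ 0.4749 -0.2424  0.0826] [ 0.4751 -0.2424  0.0826]
```

Lug A is at 0.083. Now I'll push B to its seat.

Request:
jog_arm(
  targets=[
    {"dx":0,"dy":0,"dz":12,"rx":0,"ry":0,"rz":0,"gripper":1},
    {"dx":0,"dy":0,"dz":25,"rx":0,"ry":0,"rz":0,"gripper":1},
    {"dx":0,"dy":0,"dz":35,"rx":0,"ry":0,"rz":0,"gripper":1},
    {"dx":0,"dy":0,"dz":40,"rx":0,"ry":0,"rz":0,"gripper":1},
    {"dx":0,"dy":0,"dz":43,"rx":0,"ry":0,"rz":0,"gripper":1},
    {"dx":0,"dy":0,"dz":46,"rx":0,"ry":0,"rz":0,"gripper":1},
    {"dx":0,"dy":0,"dz":48,"rx":0,"ry":0,"rz":0,"gripper":1},
    {"dx":0,"dy":0,"dz":50,"rx":0,"ry":0,"rz":0,"gripper":1},
  ],
)

```text
t: 8.45
eef_pos: [0.5355, -0.19, 0.1071]
ee_rot: [3.141, -0.002, -2.432]
force: [-4.7, -2.4, 5.6]
width: 0.0003
gripper_force: 3.2
```

Request:
jog_arm(
  targets=[
    {"dx":0,"dy":0,"dz":0.5,"rx":0,"ry":0,"rz":0,"gripper":1},
    {"dx":0,"dy":0,"dz":1,"rx":0,"ry":0,"rz":0,"gripper":1},
    {"dx":0,"dy":0,"dz":1.5,"rx":0,"ry":0,"rz":0,"gripper":1},
    {"dx":0,"dy":0,"dz":2,"rx":0,"ry":0,"rz":0,"gripper":1},
    {"dx":0,"dy":0,"dz":2.5,"rx":0,"ry":0,"rz":0,"gripper":1},
    {"dx":0,"dy":0,"dz":3,"rx":0,"ry":0,"rz":0,"gripper":1},
    {"dx":0,"dy":0,"dz":3,"rx":0,"ry":0,"rz":0,"gripper":1},
    {"dx":0,"dy":0,"dz":3,"rx":0,"ry":0,"rz":0,"gripper":1},
  ],
)

```text
t: 9.12
eef_pos: [0.5358, -0.19, 0.1044]
ee_rot: [3.142, -0.001, -2.432]
force: [-3.6, -1.6, 5.3]
width: 0.0002
gripper_force: 2.5
```

Tips are at 0.082 with no hard stop yet. I'll push a little more, then lift and move to A.

Request:
jog_arm(
  targets=[
    {"dx":0,"dy":0,"dz":0.5,"rx":0,"ry":0,"rz":0,"gripper":1},
    {"dx":0,"dy":0,"dz":1,"rx":0,"ry":0,"rz":0,"gripper":1},
    {"dx":0,"dy":0,"dz":1.5,"rx":0,"ry":0,"rz":0,"gripper":1},
    {"dx":0,"dy":0,"dz":2,"rx":0,"ry":0,"rz":0,"gripper":1},
    {"dx":0,"dy":0,"dz":2,"rx":0,"ry":0,"rz":0,"gripper":1},
    {"dx":0,"dy":0,"dz":2,"rx":0,"ry":0,"rz":0,"gripper":1},
    {"dx":0,"dy":0,"dz":2,"rx":0,"ry":0,"rz":0,"gripper":1},
    {"dx":0,"dy":0,"dz":2,"rx":0,"ry":0,"rz":0,"gripper":1},
  ],
)

```text
t: 9.78
eef_pos: [0.5357, -0.1902, 0.1025]
ee_rot: [3.142, -0.001, -2.432]
force: [-4.4, -1.9, 6.5]
width: 0.0006
gripper_force: 3.2
```

Request:
jog_arm(
  targets=[
    {"dx":0,"dy":0,"dz":-12,"rx":0,"ry":0,"rz":0,"gripper":1},
    {"dx":0,"dy":0,"dz":-30,"rx":0,"ry":0,"rz":0,"gripper":1},
    {"dx":0,"dy":0,"dz":-50,"rx":0,"ry":0,"rz":0,"gripper":1},
    {"dx":20,"dy":0,"dz":-52,"rx":0,"ry":0,"rz":0,"gripper":1},
    {"dx":45,"dy":0,"dz":-52,"rx":0,"ry":0,"rz":0,"gripper":1},
    {"dx":70,"dy":0,"dz":-52,"rx":0,"ry":0,"rz":0,"gripper":1},
    {"dx":80,"dy":0,"dz":-52,"rx":0,"ry":0,"rz":0,"gripper":1},
    {"dx":80,"dy":0,"dz":-52,"rx":0,"ry":0,"rz":0,"gripper":1},
  ],
)

```text
t: 10.45
eef_pos: [0.4741, -0.2428, 0.154]
ee_rot: [-3.141, 0.0, -2.434]
force: [0.1, 0.5, 0.6]
width: 0.0004
gripper_force: 0.0
```

```bash
python3 go.py 0.4745 -0.2425 0.102
```

```text
10.45 [ 0.4741 -0.2428  0.154 ] [-3.141  0.    -2.434] F [0.1 0.5 0.6] 0.0004 q [-0.1   0.21 -0.43 -0.   -0.93 -0.76]
d [-0.5 -0.  52. ] rv [-0.     0.     0.002]
```

Request:
jog_arm(
  targets=[
    {"dx":0,"dy":0,"dz":12,"rx":0,"ry":0,"rz":0,"gripper":1},
    {"dx":0,"dy":0,"dz":25,"rx":0,"ry":0,"rz":0,"gripper":1},
    {"dx":0,"dy":0,"dz":36,"rx":0,"ry":0,"rz":0,"gripper":1},
    {"dx":0,"dy":0,"dz":43,"rx":0,"ry":0,"rz":0,"gripper":1},
    {"dx":0,"dy":0,"dz":47,"rx":0,"ry":0,"rz":0,"gripper":1},
    {"dx":0,"dy":0,"dz":49,"rx":0,"ry":0,"rz":0,"gripper":1},
    {"dx":0,"dy":0,"dz":50,"rx":0,"ry":0,"rz":0,"gripper":1},
    {"dx":0,"dy":0,"dz":51,"rx":0,"ry":0,"rz":0,"gripper":1},
  ],
)

```text
t: 11.12
eef_pos: [0.4759, -0.2414, 0.1032]
ee_rot: [-3.142, -0.0, -2.431]
force: [-3.2, 1.8, 5.7]
width: 0.0005
gripper_force: 2.9
```

Request:
jog_arm(
  targets=[
    {"dx":0,"dy":0,"dz":0.5,"rx":0,"ry":0,"rz":0,"gripper":1},
    {"dx":0,"dy":0,"dz":1,"rx":0,"ry":0,"rz":0,"gripper":1},
    {"dx":0,"dy":0,"dz":1.5,"rx":0,"ry":0,"rz":0,"gripper":1},
    {"dx":0,"dy":0,"dz":1.5,"rx":0,"ry":0,"rz":0,"gripper":1},
    {"dx":0,"dy":0,"dz":1.5,"rx":0,"ry":0,"rz":0,"gripper":1},
    {"dx":0,"dy":0,"dz":1.5,"rx":0,"ry":0,"rz":0,"gripper":1},
    {"dx":0,"dy":0,"dz":1.5,"rx":0,"ry":0,"rz":0,"gripper":1},
    {"dx":0,"dy":0,"dz":1.5,"rx":0,"ry":0,"rz":0,"gripper":1},
  ],
)

```text
t: 11.78
eef_pos: [0.4759, -0.2415, 0.1022]
ee_rot: [-3.141, 0.0, -2.432]
force: [-3.2, 2.0, 7.1]
width: 0.0006
gripper_force: 3.7
```

Request:
jog_arm(
  targets=[
    {"dx":0,"dy":0,"dz":0.5,"rx":0,"ry":0,"rz":0,"gripper":1},
    {"dx":0,"dy":0,"dz":1,"rx":0,"ry":0,"rz":0,"gripper":1},
    {"dx":0,"dy":0,"dz":1.5,"rx":0,"ry":0,"rz":0,"gripper":1},
    {"dx":0,"dy":0,"dz":1.5,"rx":0,"ry":0,"rz":0,"gripper":1},
    {"dx":0,"dy":0,"dz":1.5,"rx":0,"ry":0,"rz":0,"gripper":1},
    {"dx":0,"dy":0,"dz":1.5,"rx":0,"ry":0,"rz":0,"gripper":1},
    {"dx":0,"dy":0,"dz":1.5,"rx":0,"ry":0,"rz":0,"gripper":1},
    {"dx":0,"dy":0,"dz":1.5,"rx":0,"ry":0,"rz":0,"gripper":1},
  ],
)

```text
t: 12.45
eef_pos: [0.476, -0.2415, 0.1019]
ee_rot: [-3.14, 0.0, -2.431]
force: [-7.5, 5.5, 19.8]
width: 0.0003
gripper_force: 9.7
```

Request:
jog_arm(
  targets=[
    {"dx":0,"dy":0,"dz":-10,"rx":0,"ry":0,"rz":0,"gripper":1},
    {"dx":0,"dy":0,"dz":-30,"rx":0,"ry":0,"rz":0,"gripper":1},
    {"dx":0,"dy":0,"dz":-60,"rx":0,"ry":0,"rz":0,"gripper":1},
    {"dx":0,"dy":0,"dz":-90,"rx":0,"ry":0,"rz":0,"gripper":1},
    {"dx":0,"dy":0,"dz":-120,"rx":0,"ry":0,"rz":0,"gripper":1},
    {"dx":0,"dy":0,"dz":-150,"rx":0,"ry":0,"rz":0,"gripper":1},
    {"dx":0,"dy":0,"dz":-170,"rx":0,"ry":0,"rz":0,"gripper":1},
    {"dx":0,"dy":0,"dz":-180,"rx":0,"ry":0,"rz":0,"gripper":1},
  ],
)

```text
t: 13.12
eef_pos: [0.477, -0.242, 0.2837]
ee_rot: [-3.137, 0.003, -2.431]
force: [-0.4, 0.1, -0.3]
width: 0.0001
gripper_force: 0.0
```

Request:
jog_arm(
  targets=[
    {"dx":0,"dy":20,"dz":0,"rx":0,"ry":0,"rz":0,"gripper":1},
    {"dx":0,"dy":-20,"dz":0,"rx":0,"ry":0,"rz":0,"gripper":1},
    {"dx":0,"dy":-50,"dz":0,"rx":0,"ry":0,"rz":0,"gripper":1},
    {"dx":0,"dy":-80,"dz":0,"rx":0,"ry":0,"rz":0,"gripper":1},
    {"dx":0,"dy":-110,"dz":0,"rx":0,"ry":0,"rz":0,"gripper":1},
    {"dx":0,"dy":-130,"dz":0,"rx":0,"ry":0,"rz":0,"gripper":1},
    {"dx":0,"dy":-130,"dz":0,"rx":0,"ry":0,"rz":0,"gripper":1},
    {"dx":0,"dy":-130,"dz":0,"rx":0,"ry":0,"rz":0,"gripper":1},
  ],
)

```text
t: 13.78
eef_pos: [0.5606, -0.3408, 0.2778]
ee_rot: [3.139, -0.001, -2.433]
force: [-0.7, 0.1, 0.0]
width: 0.0007
gripper_force: 0.0
```

```bash
python3 go.py 0.4745 -0.2425 0.102
python3 - <<'E'
from h import *
from station import arm
ims=[]
for n in("scene","top"):
    f=arm.grab_frame(n);cx,cy=((213,250) if n=="scene" else (343,160))
    for o in lugs(f,(cx-45,cx+45,cy-45,cy+45)):print(n,*o)
    ims.append(cv2.resize(f["frame"][cy-60:cy+60,cx-60:cx+60,::-1],(390,390)))
cv2.imwrite("pics/c4.png",np.hstack(ims))
E
```

```text
13.78 [ 0.5606 -0.3408  0.2778] [ 3.139e+00 -1.000e-03 -2.433e+00] F [-0.7  0.1  0. ] 0.0007 q [-0.25  0.31  0.01 -0.   -1.27 -0.61]
d [  1.2 130.2 176.1] rv [ 0.002 -0.001  0.003]
scene [191.1 258.3] 161 [ 0.4725 -0.2421  0.0796] [ 0.4726 -0.2425  0.0796]
scene [227.5 262.5] 161 [ 0.5344 -0.1908  0.0799] [ 0.5345 -0.1905  0.0799]
```

View pics/c4.png

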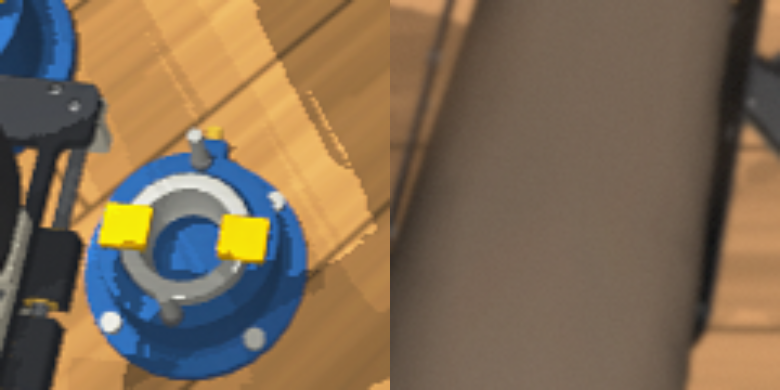

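Both lugs are seated at 0.080, the cup is level in the crop (lugs at (127,226) and (243,238)), and the arm is clear. Handing in.

```bash
python3 -c "
from station import arm;print(arm.job_done())"
```

```text
the job is handed in; nothing more can be done
None
```

I drove the blue housing's cup home with alternating pushes and handed the job in: both lug tops measured about 80 mm, the arm was clear, and the green housing was never approached; the hand-in returned no verdict.

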